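# Release the slide catch and take the battery pack out of its dock

## Task

Free the battery pack from its charging dock: press the flush thumb piece of the slide catch down by its ridge and nudge it away from the pack until it snaps up in the open position, without forcing it. Then lift the pack out and set it down gently, upright and flat on the floor of the empty metal tray; leave the catch open and the things around it undisturbed.

Things in the scene. Friction and masses are not known exactly. Their poses are not given: they have to be found in the camera images.
- dock: Fixed grey charging dock, base plate 216 x 90 x 10 mm; origin at the centre of its underside on the table, z up, x along its length from the pack end (-x) to the latch end (+x). The pack stands on the base plate, centred at x = -50 mm, inside a low wall 24 mm high, with 2 mm play all round.
- latch_place (a point): On the dock's base plate, under the middle of the aluminium latch block (96 mm along x, 74 mm along y); dock axes. The block is clamped at a height that differs each time and is not measured: its flat top lies 44 to 52 mm above this point and must be felt or seen. A slot in its top holds the grey thumb piece.
- thumb_place (a point): On the dock's base plate, straight under the middle of the thumb piece when catch = 0; dock axes. The thumb piece (56 mm along x, 50 mm along y) is flush with the block's top. One ridge, 36 mm along y, 5 mm along x, 6 mm high, stands across it with its middle 18 mm to +x of the piece's middle; 43 mm of flat piece before it (pack side) take a shut fingertip.
- catch (a joint): Slide of catch and thumb piece to the dock's +x, m. 0 to 0.0015: locked, a steel tongue 1.5 to 9.5 mm over the pack covers 7 mm of its end. 0.012: open, end stop (tongue clear from 0.009). The thumb piece is sprung up: 2.5 N starts it down, 4.6 N holds it 3 mm down, stop at 5 mm (6 N). Up, it cannot slide; 3 mm or more down it slides with 1 to 3 N; past 0.0105 it snaps up and stays.
- pack_grip (a point): Centre of the grip rib of the loose black battery pack. Pack: 100 x 60 x 36 mm, about 0.3 kg, rib on top 50 mm along x, 12 mm along y (grasp across it), 30 mm high; this point lies 51 mm above the pack's underside, 15 mm below the top of the rib. Axes: x along the pack's length, z up. In the dock its underside is 10 mm above the table.
- pack_centre (a point): Centre of the pack's main body, 18 mm above the pack's underside, same axes.
- tray: Fixed open aluminium tray, 130 x 86 x 22 mm outside, walls 4 mm and floor about 5 mm thick, so the pack has about 10 mm play; origin at the centre of its underside on the table, x along its length.
- mouse: Black computer mouse, 112 x 57 x 39 mm, near the front edge; to be left alone.
- pot_a: White specimen pot with lid, 49 mm across, 65 mm high, near the front edge; to be left alone.
- pot_b: White specimen pot with lid, 49 mm across, 65 mm high, at the far right; to be left alone.
- dropper: Dark dropper bottle, 28 mm across, 100 mm high, at the right edge; to be left alone.

How it is judged:
By the outcome, as a careful person would: the job done as asked, in the order asked, and still so for the second after the job is handed in, with the robot touching nothing.
It also fails if it takes over 54 s, if anything falls off the work surface, if the arm or the gripper's body presses on something with over 40 N, if the wrist force passes 120 N, or if a joint passes its speed limit or range.

## Robot

A 7-joint arm with a two-finger parallel gripper is mounted at the origin on a cart in front of the work surface, level with it; the furniture and walls round the work are solid. World frame = base frame: x ahead of the robot, y to its left, z up, the work surface at z = 0. Lengths are in m, angles in rad, forces in N, time in s.
With the tool pointing down it reaches from about 0.4 to 0.85 m from the base axis. Payload 4.5 kg.
Tool frame: the origin (TCP) lies midway between the tips of the shut fingers; the grasp point (between the pads) lies 19 mm behind it; y points along the fingers, z is the direction in which the jaws open and shut, and the axes are right-handed (so a half turn about y gives the same grasp; the last joint's range is limited). The gripper opens to 88 mm and grips with 3 to 60 N. Pads are 18 mm wide; open, the fingers measure 123 mm over their backs; the gripper's body (75 mm by 187 mm) begins 45 mm behind the grasp point.
Start: joints at [-1.198, 0.689, -0.195, 1.565, 0.157, 0.902, -0.215], TCP at [0.208, 0.59, 0.239] pointing down, gripper open.
Joint ranges: [-3.01, 3.01], [-0.46, 2.08], [-1.47, 1.51], [0.13, 2.56], [-1, 4.14], [0.04, 2.09], [-2.66, 2.66]. Speed limits (rad/s): [2.57, 2.57, 3.14, 3.14, 3.14, 3.14, 3.14].

## Interface

Orientations are given as a unit quaternion [x, y, z, w].
In Python, from plant import r, snapshot, get_calibration, job, boxes_of gives the robot as it stands. The module is installed in compiled form; this text tells all that it offers.
- The arm moves only by the shell command python3 -m handwheel 'ROWS' [OPENING] [FORCE]. ROWS is JSON, a list that holds one entry, the list of rows, each a list of 6 numbers: the shift along the tool's x, y, z as a fraction of full scale, then the turn, a rotation vector about the tool's x, y, z as a fraction of full scale. In form: [[[x, y, z, wx, wy, wz], ...]]. A call has 1 to 12 rows; each row is the pose to reach, as a shift and turn from the pose commanded when the call began, along the tool's axes at that moment, turning the shorter way round; what a row does not reach only later rows make up. Full scale, the value 1, is 100 cm for a shift and 180 degrees for a turn. A row lasts 1/12 s, in which the tool goes at most 41.7 mm and 7.16 degrees, less where a joint would pass 70% of its speed; a pose out of reach is approached as far as the arm can. A call with a number of a shift or a turn outside -1 to 1 is refused whole. A call with a gripper value outside its range is refused whole. OPENING is the opening, from -1 (shut) to 1 (fully open), set as the call begins (- or left out, the last holds). The fingers move at their own pace and stop on an object; FORCE is the grip in N (left out, the last holds). Time passes only in rows, so rows that repeat a pose let the fingers close. It gives the time, the measured TCP pose, the force and the opening at its end, in the units of the state.
- r.get_state(): the state, without advancing time (a new reading comes with each control period).
- snapshot(name): name is "scene" or "top" or "wrist"; returns the picture (384x512x3 uint8, red, green, blue); there is no depth.
- get_calibration(name): a dict with "fx", "fy", "cx", "cy" (pixels), "k1" (the pictures are not rectified: a ray, as slopes to the right and down, at radius r is drawn at 1 + k1 r^2 times it, then the intrinsics apply), "T" (4x4, takes a point from camera to world coordinates). Camera axes: x right, y down, z forward; pixel columns grow to the right and rows downward; lengths in m; the calibration is good to about 2 mm. A picture is of the moment at which its call begins: read the wrist's pose just before it. get_calibration takes no time and is no camera call; for the wrist camera it gives the pose at the moment of the call.
- job.finish_job(): hands the job in, once; it reports no verdict.
Trained networks look in the newest picture that a camera, given by its name, has taken for a name from the list of things; names that differ only in an ending like _2 or _b are one class to them, and where a whole thing is asked for, a point or a joint stands for the part that bears it (a point fixed in the world has none). Each returns a list of dicts, best first, with "confidence" (0 to 1); they miss things now and then, are a little off and sometimes report something else, mostly with a low value. They report only what shows in the picture. A call takes as long as a camera call.
- boxes_of(thing, camera): "bbox" ([left, top, right, bottom] in pixels, round what is visible of it).
The state is a dict: "clock": time; "q": joint angles; "qd": joint speeds; "joint_torque": joint torques, N m; "tool_pos": TCP position; "eef_rot": TCP orientation; "contact_force": force on the tool from outside, world axes, zero at the start; "moment": the same for the moment, N m; "opening": opening from 0.0 (shut) to 1.0 (fully open).
Only numpy, scipy, OpenCV 4.12 (cv2) and the standard library are available. Lean on these libraries where they do the work, as an engineer would, in place of code of your own. Each camera call takes 0.05 s, during which the arm holds its last target. There are 200 camera calls.

## Working session

There is one attempt and no reset: what is moved stays moved. The work goes in short steps, Python scripts to look and compute and a shell command to move; the robot and the scene stay as the last step left them, time stands still between calls to the robot, and variables do not carry over. Pictures are saved under pics/ and viewed, about 8 in all and at most 12, crops included, and the job is handed in when it is done.

```bash
mkdir -p pics; python3 - <<'E'
from plant import r, snapshot, get_calibration, boxes_of
import cv2,numpy as np
np.set_printoptions(precision=4,suppress=True)
s=r.get_state();print(s)
for n in("scene","top"):
    c=get_calibration(n);print(n,c)
    p=snapshot(n);cv2.imwrite(f"pics/{n}0.png",p[:,:,::-1])
    for t in("dock","tray","pack_grip","catch","mouse","pot_a","dropper"):
        print(t,[(np.round(b["bbox"]),round(b["confidence"],2)) for b in boxes_of(t,n)[:3]])
E
```

```text
{'clock': 0.0, 'q': array([-1.1982,  0.69  , -0.1945,  1.5663,  0.1573,  0.9025, -0.2151]), 'qd': array([ 0.0013,  0.0003, -0.0011, -0.0018,  0.0002,  0.0015,  0.0018]), 'joint_torque': array([ -0.0003, -52.7574,  -1.2665, -15.3426,  -0.0525,   0.0069,
         0.0002]), 'tool_pos': array([0.2076, 0.5889, 0.2379]), 'eef_rot': array([ 0.6976, -0.1193,  0.1191, -0.6964]), 'contact_force': array([ 1.3712,  0.3557, -0.0861]), 'moment': array([-0.0358,  0.    , -0.0228]), 'opening': 1.0034092258477656}
scene {'fx': 410.90373203939544, 'fy': 410.90373203939544, 'cx': 252.11265694981878, 'cy': 186.34395375968163, 'k1': -0.1429255861867303, 'T': array([[ 0.4935, -0.4994,  0.7121, -0.1433],
       [-0.8695, -0.3025,  0.3905, -0.6122],
       [ 0.0204, -0.8119, -0.5835,  0.5878],
       [ 0.    ,  0.    ,  0.    ,  1.    ]])}
dock [(array([228., 192., 317., 252.]), 0.72)]
tray [(array([179., 166., 235., 209.]), 0.75), (array([270., 180., 303., 204.]), 0.19)]
pack_grip [(array([236., 194., 284., 240.]), 0.62)]
catch [(array([269., 179., 303., 201.]), 0.79)]
mouse [(array([207., 264., 243., 316.
[... 156 characters left out ...]
7186018635, 'cx': 259.22111842253236, 'cy': 194.63736151035064, 'k1': -0.06356159296951143, 'T': array([[ 0.0161, -0.9923,  0.123 ,  0.3928],
       [-0.9999, -0.0154,  0.0066, -0.2431],
       [-0.0047, -0.1231, -0.9924,  0.9285],
       [ 0.    ,  0.    ,  0.    ,  1.    ]])}
dock [(array([267., 155., 317., 247.]), 0.76)]
tray [(array([200., 163., 236., 222.]), 0.81)]
pack_grip [(array([271., 194., 302., 238.]), 0.74), (array([240., 255., 262., 276.]), 0.5)]
catch [(array([286., 162., 306., 199.]), 0.96), (array([270., 194., 306., 240.]), 0.42)]
mouse [(array([283., 272., 312., 319.]), 0.88)]
pot_a [(array([242., 256., 263., 275.]), 0.93), (array([310., 104., 327., 128.]), 0.8)]
dropper []
```

```bash
python3 - <<'E'
import cv2
a=cv2.imread("pics/top0.png")[90:330,180:360];a=cv2.resize(a,None,fx=2.5,fy=2.5,interpolation=cv2.INTER_CUBIC)
cv2.imwrite("pics/v1.png",a)
E
```

```text
(no output)
```

View pics/v1.png

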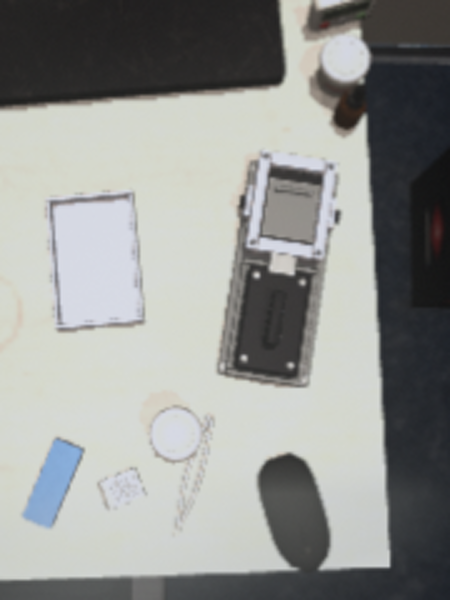

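The top view shows the tray at left (crop about 50–144, 192–328). The dock has its latch end up-frame: block corners about (262,153), (338,160), (327,258), (248,250). The pack lies below it, rib around (273,320).

```bash
cat > h.py <<'E'
import numpy as np,cv2
from scipy.spatial.transform import Rotation as R
from plant import r,snapshot,get_calibration,boxes_of
np.set_printoptions(precision=4,suppress=True)
def ray(c,px):
    px=np.atleast_2d(np.array(px,float))
    d=(px-[c["cx"],c["cy"]])/[c["fx"],c["fy"]]; u=d.copy()
    for _ in range(20): u=d/(1+c["k1"]*(u**2).sum(1,keepdims=True))
    T=np.array(c["T"]); return T[:3,3],np.c_[u,np.ones(len(u))]@T[:3,:3].T
def at(c,px,z):
    o,d=ray(c,px); return o+d*((z-o[2])/d[:,2])[:,None]
def proj(c,P):
    T=np.array(c["T"]);p=(np.atleast_2d(P)-T[:3,3])@T[:3,:3];u=p[:,:2]/p[:,2:]
    u=u*(1+c["k1"]*(u**2).sum(1,keepdims=True));return u*[c["fx"],c["fy"]]+[c["cx"],c["cy"]]
def togo(target,yaw=None):
    "fractions for a shift (and turn so that tool z has heading yaw, tool y down) to world target"
    s=r.get_state();Q=R.from_quat(s["eef_rot"]);t=Q.inv().apply(np.array(target)-s["tool_pos"])
    o=[0,0,0]
    if yaw is not None:
        z=np.array([np.cos(yaw),np.sin(yaw),0]);y=np.array([0,0,-1.])
        o=min((( Q.inv()*R.from_matrix(np.c_[np.cross(y,k*z),y,k*z])).as_rotvec() for k in(1,-1)),key=np.linalg.norm)/np.pi
    return np.round(t,4),np.round(o,4)
E
python3 - <<'E'
from h import *
c=get_calibration("top")
f=lambda p:np.array(p)/2.5+[180,90]-0.3
tr=at(c,f([(50,198),(132,192),(144,323),(60,328)]),.022)
bl=at(c,f([(262,153),(338,160),(327,258),(248,250)]),.058)
sc=at(c,f([(256,274),(303,279),(243,357),(290,366)]),.046)
for n,a in(("tray",tr),("block",bl),("screws",sc)):print(n,a[:,:2].tolist(),a.mean(0))
h=lambda v:np.degrees(np.arctan2(v[1],v[0]))
print("tray yaw",h(tr[0]+tr[1]-tr[2]-tr[3]),"dock yaw",h(bl[0]+bl[1]-bl[2]-bl[3]),h(sc[0]+sc[1]-sc[2]-sc[3]),h(bl.mean(0)-sc.mean(0)), np.linalg.norm(bl.mean(0)-sc.mean(0)))
s=r.get_state();M=R.from_quat(s["eef_rot"]).as_matrix();print(M)
w=get_calibration("wrist");print(w, M.T@(np.array(w["T"])[:3,3]-s["tool_pos"]),M.T@np.array(w["T"])[:3,:3])
E
```

```text
tray [[0.5667774168022146, -0.08935116093042256], [0.573929247346944, -0.17012985204196204], [0.44519198613641536, -0.18496081474234424], [0.43899357662406396, -0.10363507579581047]] [ 0.5062 -0.137   0.022 ]
block [[0.6063346920340074, -0.2956550910266004], [0.600719966775382, -0.36795560310703607], [0.5066495267655047, -0.3573191641699097], [0.513061174614996, -0.283201239081084]] [ 0.5567 -0.326   0.058 ]
screws [[0.4918883762937386, -0.29155415557185893], [0.48781031547206477, -0.3361193937622584], [0.4133928718101134, -0.2800685611215037], [0.4056524667101228, -0.32419893677518624]] [ 0.4497 -0.308   0.046 ]
tray yaw 6.475301144389006 dock yaw -7.026314767637769 -8.289265612363328 -9.573405442725436 0.10917808336436853
[[ 0.9432  0.      0.3323]
 [-0.3323  0.0001  0.9432]
 [-0.     -1.      0.0001]]
{'fx': 292.59590581437624, 'fy': 292.59590581437624, 'cx': 254.36208328073343, 'cy': 199.63912397849023, 'k1': -0.05741533729043507, 'T': array([[ 0.3317,  0.8958,  0.2957,  0.1302],
       [ 0.9434, -0.315 , -0.1039,  0.6175],
       [ 0.0001,  0.3134, -0.9496,  0.3846],
       [ 0.    ,  0.    ,  0.    ,  1.    ]])} [-0.0824 -0.1458  0.0006] [[-0.0006  0.9496  0.3134]
 [ 0.     -0.3134  0.9496]
 [ 1.      0.0006  0.0002]]
```

```bash
python3 - <<'E'
from h import *
y=np.radians(81.7)
print(togo([.47,.28,.26]),togo([.52,-.315,.26],y))
E
```

```text
(array([ 0.3503, -0.0213, -0.2047]), array([0, 0, 0])) (array([ 0.5952, -0.0213, -0.7493]), array([-0.    , -0.0617, -0.    ]))
```

```bash
python3 - <<'E'
import cv2
a=cv2.imread("pics/scene0.png")[100:340,130:400];cv2.imwrite("pics/v2.png",cv2.resize(a,None,fx=2.5,fy=2.5,interpolation=cv2.INTER_CUBIC))
E
```

```text
(no output)
```

View pics/v2.png

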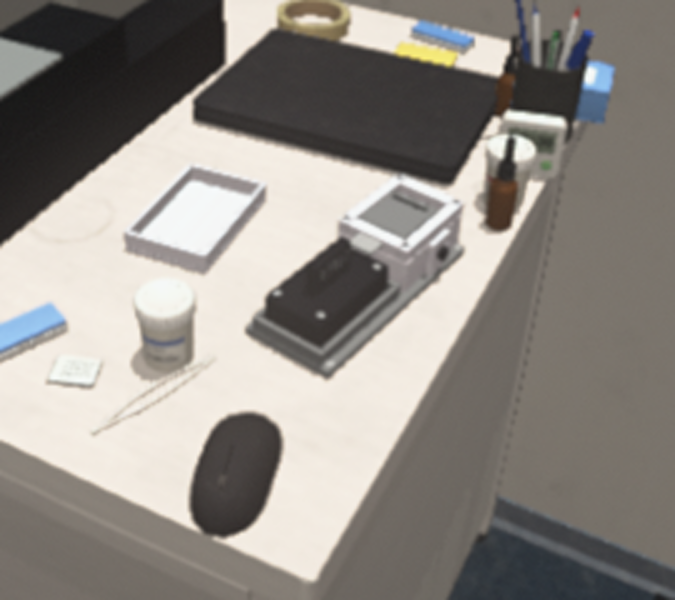

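The scene view shows a tall black object at left (crop 0–220, 0–240), so I'll check the full pictures before crossing the table.

```bash
python3 - <<'E'
import cv2,numpy as np
a=cv2.imread("pics/scene0.png");b=cv2.imread("pics/top0.png")
cv2.imwrite("pics/v3.png",cv2.resize(np.hstack([a,b]),(800,300),interpolation=cv2.INTER_AREA))
E
```

```text
(no output)
```

View pics/v3.png

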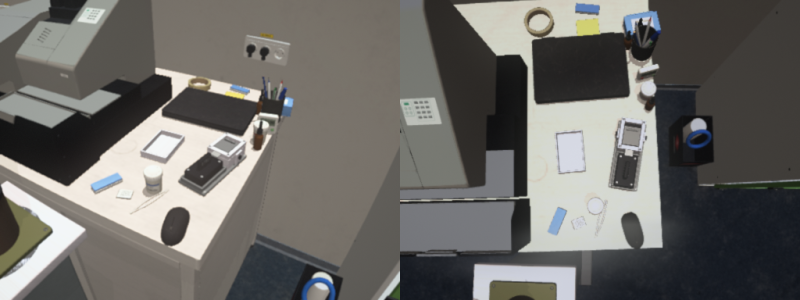

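```bash
python3 - <<'E'
import cv2,numpy as np
a=cv2.imread("pics/scene0.png")[0:260,0:240];b=cv2.imread("pics/top0.png")[60:384,0:200]
a=cv2.resize(a,(480,520));b=cv2.resize(b,(320,518));b=cv2.copyMakeBorder(b,0,2,0,0,0)
cv2.imwrite("pics/v4.png",np.hstack([a,b]))
E
```

```text
(no output)
```

View pics/v4.png

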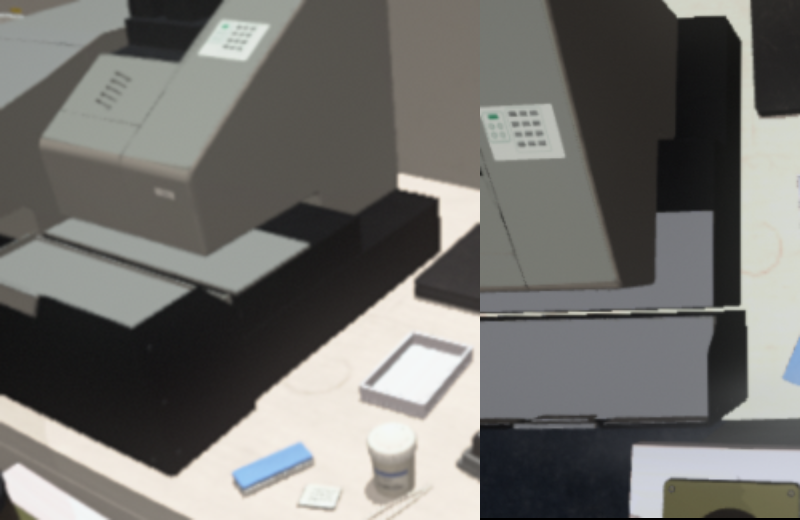

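The left side is a printer-like machine: a black base with grey top, and an overhanging head. Next I'll triangulate its corners.

```bash
python3 - <<'E'
from h import *
a=get_calibration("scene");b=get_calibration("top")
S=lambda p:np.array(p)/2; T=lambda p:np.array([(p[0]-480)/1.6,60+p[1]/1.6])
def tri(p,q):
    o1,d1=ray(a,S(p));o2,d2=ray(b,T(q));d1,d2=d1[0],d2[0]
    k=np.linalg.lstsq(np.c_[d1,-d2],o2-o1,rcond=None)[0]
    x,y=o1+k[0]*d1,o2+k[1]*d2;return (x+y)/2,np.linalg.norm(x-y)
print("base bottom",at(a,S((178,474)),0),at(b,T((747,400)),0))
print("base top",tri((135,325),(708,418)))
print("tray top rear corner",tri((310,242),(713,211)))
print("head low front R",tri((205,255),(655,283)))
print("head up front R",tri((188,178),(618,286)))
print("panel",tri((260,62),(565,157)))
E
```

```text
base bottom [[ 0.2357 -0.0142  0.    ]] [[ 0.2219 -0.017   0.    ]]
base top (array([ 0.2337, -0.0158,  0.188 ]), np.float64(5.484904850657286e-05))
tray top rear corner (array([ 0.4914, -0.0014,  0.1568]), np.float64(0.002707405374534422))
head low front R (array([0.3955, 0.0678, 0.1649]), np.float64(0.00023429814010676394))
head up front R (array([0.3923, 0.0708, 0.2578]), np.float64(0.004579915930408139))
panel (array([0.5243, 0.0867, 0.3485]), np.float64(0.018391785679387512))
```

```bash
python3 - <<'E'
from h import *
y=np.radians(81.7)
for p in ([.208,.589,.42],[.27,.43,.42],[.34,.27,.42]): print(togo(p,y))
E
```

```text
(array([ 0.0005, -0.1812, -0.0004]), array([-0.    , -0.0617, -0.    ]))
(array([ 0.1118, -0.1813, -0.1297]), array([-0.    , -0.0617, -0.    ]))
(array([ 0.231 , -0.1813, -0.2574]), array([-0.    , -0.0617, -0.    ]))
```

```bash
python3 -m handwheel '[[[0,-0.18,0,0,0,0],[0,-0.18,0,0,0,0],[0,-0.18,0,0,0,0],[0,-0.18,0,0,0,0],[0.11,-0.18,-0.13,0,-0.062,0],[0.11,-0.18,-0.13,0,-0.062,0],[0.11,-0.18,-0.13,0,-0.062,0],[0.11,-0.18,-0.13,0,-0.062,0],[0.23,-0.18,-0.257,0,-0.062,0],[0.23,-0.18,-0.257,0,-0.062,0],[0.23,-0.18,-0.257,0,-0.062,0],[0.23,-0.18,-0.257,0,-0.062,0]]]' -1 20
python3 - <<'E'
from h import *
s=r.get_state();print(s["clock"],s["tool_pos"],s["q"])
for p in ([.34,.27,.42],[.43,-.0,.42],[.5,-.315,.38]): print(togo(p,np.radians(81.7)))
E
```

```text
clock: 1.8
tool_pos: [0.3346, 0.2798, 0.419]
eef_rot: [-0.705, 0.051, -0.051, 0.705]
contact_force: [0.8, 0.4, -0.5]
opening: 0.111
1.8 [0.3346 0.2798 0.419 ] [-0.6374  0.2274 -0.2133  1.7973  0.0532  1.1216  0.5585]
(array([ 0.0067, -0.001 , -0.0089]), array([-0.0002,  0.0003,  0.0002]))
(array([ 0.1345, -0.0011, -0.2632]), array([-0.0002,  0.0003,  0.0002]))
(array([ 0.2489,  0.0388, -0.5649]), array([-0.0002,  0.0003,  0.0002]))
```

```bash
python3 -m handwheel '[[[0.13,0,-0.26,0,0,0],[0.13,0,-0.26,0,0,0],[0.13,0,-0.26,0,0,0],[0.13,0,-0.26,0,0,0],[0.13,0,-0.26,0,0,0],[0.13,0,-0.26,0,0,0],[0.13,0,-0.26,0,0,0],[0.23,0,-0.56,0,0,0],[0.23,0,-0.56,0,0,0],[0.23,0,-0.56,0,0,0],[0.23,0,-0.56,0,0,0],[0.23,0,-0.56,0,0,0]]]' 
python3 - <<'E'
from h import *
s=r.get_state();print(s["clock"],s["tool_pos"])
for p in ([.49,-.31,.26],): print(togo(p,np.radians(81.7)))
E
```

```text
clock: 2.8
tool_pos: [0.4623, -0.2012, 0.4189]
eef_rot: [-0.705, 0.051, -0.051, 0.705]
contact_force: [-0.4, 1.1, -0.2]
opening: 0.0
2.8 [ 0.4623 -0.2012  0.4189]
(array([ 0.0429,  0.1589, -0.1037]), array([-0.    ,  0.0003,  0.0002]))
```

```bash
python3 -m handwheel '[[[0.043,0.16,-0.104,0,0,0],[0.043,0.16,-0.104,0,0,0],[0.043,0.16,-0.104,0,0,0],[0.043,0.16,-0.104,0,0,0],[0.043,0.16,-0.104,0,0,0],[0.043,0.16,-0.104,0,0,0],[0.043,0.16,-0.104,0,0,0]]]' 
python3 - <<'E'
from h import *
import pickle
s=r.get_state();c=get_calibration("wrist");p=snapshot("wrist")[:,:,::-1]
pickle.dump(c,open("w1.pkl","wb"));cv2.imwrite("pics/w1.png",p)
print(s["clock"],s["tool_pos"],s["contact_force"])
for t in("dock","pack_grip","catch","tray"):print(t,[(np.round(b["bbox"]),round(b["confidence"],2)) for b in boxes_of(t,"wrist")[:3]])
cv2.imwrite("pics/v5.png",cv2.resize(p,None,fx=1.5,fy=1.5,interpolation=cv2.INTER_CUBIC))
E
```

```text
clock: 3.38
tool_pos: [0.4894, -0.3084, 0.2576]
eef_rot: [-0.705, 0.052, -0.05, 0.706]
contact_force: [0.3, 1.1, 0.6]
opening: 0.007
3.3833 [ 0.4894 -0.3084  0.2576] [0.3075 1.1462 0.6428]
dock [(array([215.,  91., 287., 240.]), 0.92)]
pack_grip [(array([224.,  99., 275., 180.]), 0.92)]
catch [(array([229., 177., 270., 242.]), 0.72), (array([292.,   1., 342.,  58.]), 0.29)]
tray [(array([342., 106., 422., 216.]), 0.59)]
```

View pics/v5.png

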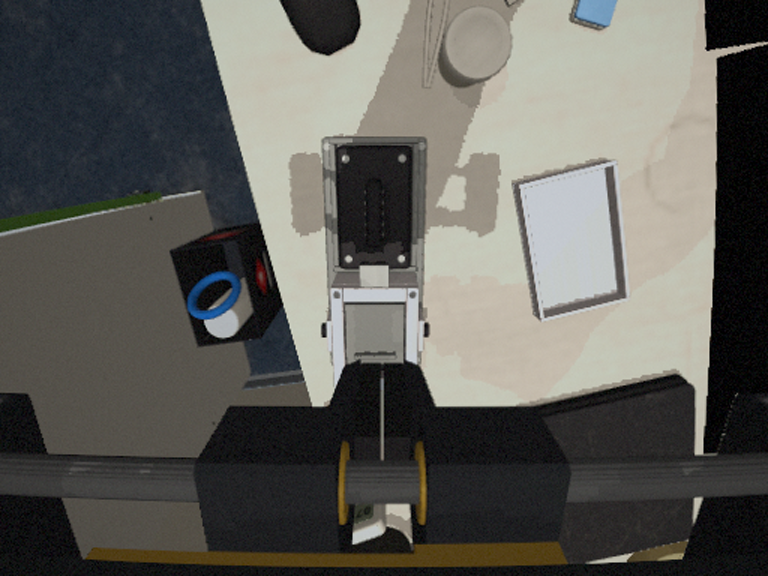

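The wrist view shows the pack (screws near (345,158), (402,158), (345,258), (402,258)), the tongue at (373,275), and the block front edge at y≈288. The thumb piece runs from about y≈304 with its ridge at (375,353), and the tray is at (515–627, 160–320). I'll zoom in for precision.

```bash
python3 - <<'E'
import cv2
a=cv2.imread("pics/w1.png")[85:250,205:300];cv2.imwrite("pics/v6.png",cv2.resize(a,None,fx=3.6,fy=3.6,interpolation=cv2.INTER_CUBIC)[:, :])
E
```

```text
(no output)
```

View pics/v6.png

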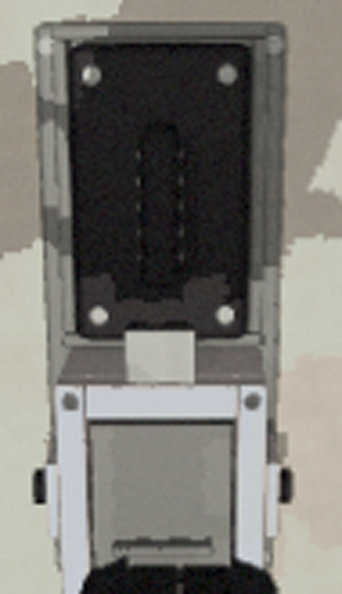

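```bash
python3 - <<'E'
from h import *
import pickle
c=pickle.load(open("w1.pkl","rb"))
f=lambda p:np.array(p)/3.6+[205,85]-.4
sc=at(c,f([(91,74),(228,73),(98,316),(225,315)]),.046);print("screws",sc)
rib=at(c,f([(158,122),(160,285)]),.076);print("rib",rib)
pk=at(c,f([(70,42),(252,42),(77,338),(248,338)]),.046);print("pack top corners",pk,pk.mean(0))
base=at(c,f([(34,24),(285,24)]),.034);print("wall corners",base,np.linalg.norm(base[0]-base[1]))
for z in(.054,.058,.062):
    b=at(c,f([(55,385),(268,385)]),z);t=at(c,f([(90,420),(235,420)]),z)
    rg=at(c,f([(113,545),(213,545)]),z+.003)
    print(z,"blk w",np.linalg.norm(b[0]-b[1]),"thumb w",np.linalg.norm(t[0]-t[1]),"edge",t.mean(0),b.mean(0),"ridge",rg.mean(0))
h=lambda v:np.degrees(np.arctan2(v[1],v[0]))
print("yaw",h(sc[2]+sc[3]-sc[0]-sc[1]),h(pk[2]+pk[3]-pk[0]-pk[1]),"y-axis-90",h(base[1]-base[0])-90,h(b[1]-b[0])-90, h(t[1]-t[0])-90)
g=lambda p:np.array(p)/1.5
tr=at(c,g([(513,181),(616,160),(627,298),(540,320)]),.022);print("tray",tr,tr.mean(0),h(tr[2]+tr[3]-tr[0]-tr[1]))
E
```

```text
screws [[ 0.405  -0.3239  0.046 ]
 [ 0.4111 -0.2798  0.046 ]
 [ 0.4847 -0.335   0.046 ]
 [ 0.4907 -0.2913  0.046 ]]
rib [[ 0.4219 -0.3039  0.076 ]
 [ 0.4713 -0.3107  0.076 ]]
pack top corners [[ 0.3942 -0.3289  0.046 ]
 [ 0.4027 -0.2708  0.046 ]
 [ 0.4914 -0.3436  0.046 ]
 [ 0.5    -0.2845  0.046 ]] [ 0.447  -0.3069  0.046 ]
wall corners [[ 0.3863 -0.3409  0.034 ]
 [ 0.3983 -0.2584  0.034 ]] 0.08332021453927117
0.054 blk w 0.07376884119349368 thumb w 0.05074695705899585 edge [ 0.5229 -0.318   0.054 ] [ 0.5102 -0.3164  0.054 ] ridge [ 0.569  -0.3247  0.057 ]
0.058 blk w 0.07292493139096032 thumb w 0.05016641581938905 edge [ 0.5216 -0.3178  0.058 ] [ 0.5091 -0.3162  0.058 ] ridge [ 0.5672 -0.3244  0.061 ]
0.062 blk w 0.07208102158842702 thumb w 0.04958587457978229 edge [ 0.5203 -0.3175  0.062 ] [ 0.5079 -0.316   0.062 ] ridge [ 0.5653 -0.3241  0.065 ]
yaw -8.107034412452581 -8.271501497520582 y-axis-90 -8.33541062229304 -8.321175634434056 -8.320307034542395
tray [[ 0.4435 -0.1878  0.022 ]
 [ 0.4377 -0.0989  0.022 ]
 [ 0.5637 -0.0868  0.022 ]
 [ 0.5735 -0.1694  0.022 ]] [ 0.5046 -0.1357  0.022 ] 6.78738465457847
```

```bash
cat >> h.py <<'E'
def show(p=None,yaw=None):
    s=r.get_state();print(round(s["clock"],2),s["tool_pos"],"F",s["contact_force"],"M",s["moment"],"op",round(s["opening"],3))
    if p is not None: print(*togo(p,yaw))
E
python3 -c "
from h import *
show([.5505,-.3221,.076],np.radians(81.7))"
```

```text
3.63 [ 0.4911 -0.3075  0.2606] F [-0.356  -0.5423  0.359 ] M [0.0311 0.0342 0.0015] op 0.007
[ 0.0603  0.1848 -0.006 ] [0.0001 0.0008 0.001 ]
```

```bash
python3 -m handwheel '[[[0.06,0.1,-0.006,0,0,0],[0.06,0.1,-0.006,0,0,0],[0.06,0.1,-0.006,0,0,0],[0.06,0.14,-0.006,0,0,0],[0.06,0.165,-0.006,0,0,0],[0.06,0.18,-0.006,0,0,0],[0.06,0.183,-0.006,0,0,0],[0.06,0.183,-0.006,0,0,0],[0.06,0.183,-0.006,0,0,0],[0.06,0.183,-0.006,0,0,0]]]' 
python3 -c "
from h import *
show([.5505,-.3221,.070],np.radians(81.7))"
```

```text
clock: 4.47
tool_pos: [0.55, -0.3234, 0.0778]
eef_rot: [0.706, -0.05, 0.052, -0.705]
contact_force: [0.8, -0.1, -0.1]
opening: 0.004
4.47 [ 0.55   -0.3234  0.0778] F [ 0.7549 -0.0696 -0.1156] M [ 0.0044 -0.0117  0.03  ] op 0.004
[0.0003 0.0078 0.0014] [0.0004 0.0003 0.0011]
```

```bash
python3 -m handwheel '[[[0,0.004,0,0,0,0],[0,0.008,0,0,0,0],[0,0.010,0,0,0,0],[0,0.012,0,0,0,0],[0,0.012,0,0,0,0],[0,0.012,0,0,0,0]]]' 
python3 - <<'E'
from h import *
show()
p=snapshot("wrist")[:,:,::-1];cv2.imwrite("pics/v7.png",cv2.resize(p[150:280,190:320],None,fx=4,fy=4,interpolation=cv2.INTER_CUBIC))
E
```

```text
clock: 4.97
tool_pos: [0.5485, -0.3228, 0.0635]
eef_rot: [-0.705, 0.051, -0.051, 0.705]
contact_force: [-0.1, 0.3, -0.4]
opening: 0.005
4.97 [ 0.5485 -0.3228  0.0635] F [-0.1348  0.3043 -0.3533] M [-0.0028  0.0085  0.0141] op 0.005
```

View pics/v7.png

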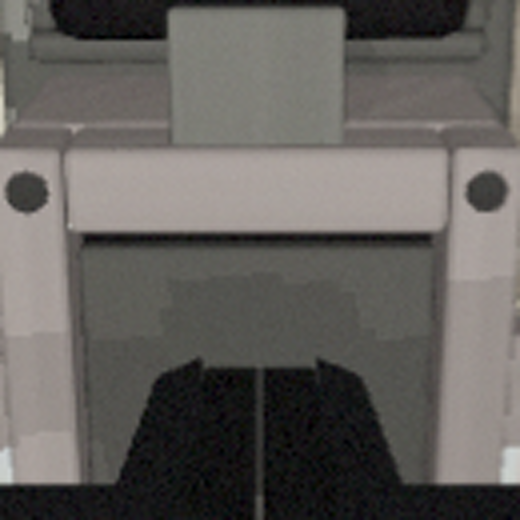

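The fingers are centred in the slot (fingers 120–400, slot 80–435) and the pack-side finger edge is about 19 mm past the slot edge, as planned.

```bash
for i in 1; do python3 -m handwheel '[[[0,0.002,0,0,0,0],[0,0.002,0,0,0,0],[0,0.002,0,0,0,0]]]' | egrep 'clock|pos|force'; done
python3 -m handwheel '[[[0,0.0015,0,0,0,0],[0,0.0015,0,0,0,0],[0,0.0015,0,0,0,0]]]'| egrep 'clock|pos|force'
```

```text
clock: 5.27
tool_pos: [0.5486, -0.3228, 0.0616]
contact_force: [-0.5, -0.2, 0.3]
clock: 5.52
tool_pos: [0.5485, -0.3228, 0.0601]
contact_force: [-0.8, 0.1, -0.1]
```

```bash
python3 -m handwheel '[[[0,0.0015,0,0,0,0],[0,0.0015,0,0,0,0],[0,0.0015,0,0,0,0]]]'| egrep 'clock|pos|force'
```

```text
clock: 5.77
tool_pos: [0.5486, -0.3228, 0.0585]
contact_force: [0.8, 0.0, 0.0]
```

```bash
python3 -m handwheel '[[[0,0.0015,0,0,0,0],[0,0.0015,0,0,0,0],[0,0.0015,0,0,0,0]]]'| egrep 'clock|pos|force'
```

```text
clock: 6.02
tool_pos: [0.5488, -0.3229, 0.0574]
contact_force: [-0.3, -0.4, 2.7]
```

```bash
python3 -m handwheel '[[[0,0.0015,0,0,0,0],[0,0.0015,0,0,0,0],[0,0.0015,0,0,0,0]]]'| egrep 'clock|pos|force'
```

```text
clock: 6.27
tool_pos: [0.5488, -0.323, 0.0559]
contact_force: [-0.7, 0.4, 3.4]
```

```bash
python3 -m handwheel '[[[0,0.0015,0,0,0,0],[0,0.0015,0,0,0,0],[0,0.0015,0,0,0,0]]]'| egrep 'clock|pos|force';python3 -c "
from h import *
show()"
```

```text
clock: 6.52
tool_pos: [0.5489, -0.3229, 0.0543]
contact_force: [-0.5, 0.6, 5.1]
6.52 [ 0.5489 -0.3229  0.0543] F [-0.506   0.6062  5.0514] M [0.0638 0.0091 0.0458] op 0.002
```

```bash
python3 -m handwheel '[[[0,0.0008,0,0,0,0],[0.001,0.0008,0,0,0,0],[0.002,0.0008,0,0,0,0],[0.003,0.0008,0,0,0,0],[0.004,0.0008,0,0,0,0],[0.004,0.0008,0,0,0,0],[0.004,0.0008,0,0,0,0]]]'| egrep 'clock|pos|force'
```

```text
clock: 7.1
tool_pos: [0.5527, -0.3235, 0.0534]
contact_force: [-1.2, 1.0, 5.3]
```

```bash
python3 -m handwheel '[[[0.001,0,0,0,0,0],[0.002,0,0,0,0,0],[0.003,0,0,0,0,0],[0.003,0,0,0,0,0],[0.003,0,0,0,0,0]]]'| egrep 'clock|pos|force'
```

```text
clock: 7.52
tool_pos: [0.5556, -0.3239, 0.0534]
contact_force: [-0.4, -0.2, 5.1]
```

```bash
python3 -m handwheel '[[[0.001,0,0,0,0,0],[0.002,0,0,0,0,0],[0.003,0,0,0,0,0],[0.003,0,0,0,0,0],[0.003,0,0,0,0,0]]]'| egrep 'clock|pos|force'
```

```text
clock: 7.93
tool_pos: [0.5586, -0.3244, 0.0534]
contact_force: [-0.1, 0.8, 5.9]
```

```bash
python3 -m handwheel '[[[0.001,0,0,0,0,0],[0.002,0,0,0,0,0],[0.003,0,0,0,0,0],[0.003,0,0,0,0,0],[0.003,0,0,0,0,0]]]'| egrep 'clock|pos|force'
```

```text
clock: 8.35
tool_pos: [0.5604, -0.3246, 0.0532]
contact_force: [-1.7, -0.1, 5.9]
```

```bash
python3 - <<'E'
from h import *
show()
p=snapshot("wrist")[:,:,::-1];cv2.imwrite("pics/v8.png",cv2.resize(p[130:280,190:320],None,fx=4,fy=4,interpolation=cv2.INTER_CUBIC))
E
```

```text
8.35 [ 0.5604 -0.3246  0.0532] F [-1.6539 -0.1242  5.892 ] M [0.1261 0.4015 0.0454] op 0.006
```

View pics/v8.png

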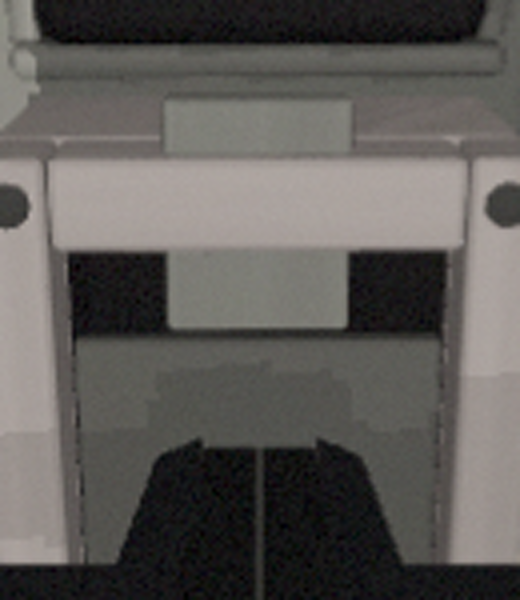

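The tongue has withdrawn clear of the pack, and the piece is about 11 mm from the slot edge (gap 250–332). I'll nudge 1 mm more and read the force.

```bash
python3 -m handwheel '[[[0.0005,0,0,0,0,0],[0.001,0,0,0,0,0],[0.001,0,0,0,0,0]]]'| egrep 'clock|pos|force';python3 -c "
from h import *
show()"
```

```text
clock: 8.65
tool_pos: [0.5605, -0.3246, 0.0529]
contact_force: [-3.5, 0.6, 6.1]
8.65 [ 0.5605 -0.3246  0.0529] F [-3.4557  0.6087  6.0957] M [0.1617 0.6407 0.0044] op 0.006
```

The catch is at its end stop: no further motion and the force is rising. I'll lift straight up.

```bash
python3 -m handwheel '[[[0,-0.002,0,0,0,0],[0,-0.004,0,0,0,0],[0,-0.007,0,0,0,0],[0,-0.015,0,0,0,0],[-0.01,-0.04,0,0,0,0],[-0.05,-0.08,0,0,0,0],[-0.05,-0.1,0,0,0,0],[-0.085,-0.12,0.01,0,0,0],[-0.085,-0.12,0.01,0,0,0],[-0.085,-0.12,0.01,0,0,0],[-0.085,-0.12,0.01,0,0,0]]]'| egrep 'clock|pos|force'
python3 - <<'E'
from h import *
show([.4475,-.3072,.18],np.radians(81.7))
import pickle
pickle.dump(get_calibration("wrist"),open("w2.pkl","wb"))
p=snapshot("wrist")[:,:,::-1];cv2.imwrite("pics/w2.png",p);cv2.imwrite("pics/v9.png",cv2.resize(p[60:300,180:440],None,fx=2.5,fy=2.5,interpolation=cv2.INTER_CUBIC))
E
```

```text
clock: 9.57
tool_pos: [0.481, -0.3028, 0.1739]
contact_force: [-0.5, -0.2, -0.3]
9.57 [ 0.481  -0.3028  0.1739] F [-0.5327 -0.1878 -0.2522] M [ 0.0353  0.0051 -0.0063] op 0.004
[-0.0325 -0.0062 -0.0092] [0.0001 0.0005 0.0007]
```

View pics/v9.png

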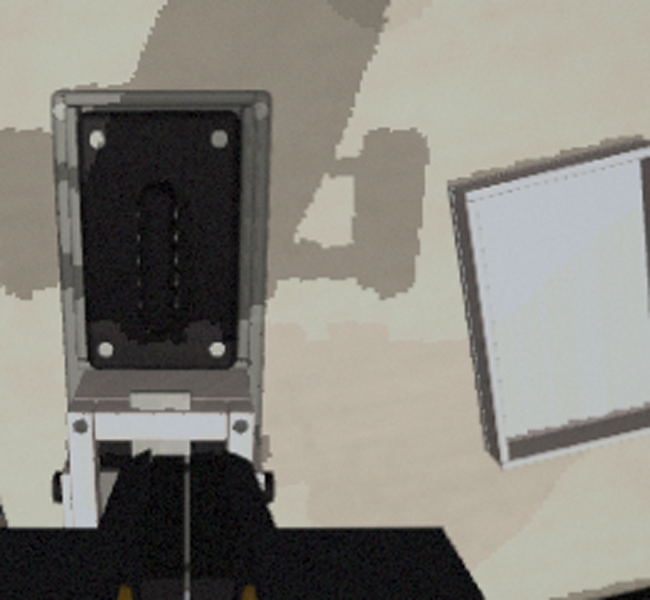

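The view confirms the catch stays open and the tongue stays clear after release. Now refine the pack pose and approach.

```bash
python3 - <<'E'
from h import *
import pickle
c=pickle.load(open("w2.pkl","rb"))
f=lambda p:np.array(p)/2.5+[180,60]-.3
sc=at(c,f([(97,139),(218,138),(105,349),(217,349)]),.046);print(sc.mean(0),sc)
tr=at(c,f([(450,185),(500,467)]),.022);print(tr,np.linalg.norm(tr[0]-tr[1]))
rb=at(c,f([(158,185),(163,338)]),.076);print(rb.mean(0))
show([.4475,-.3072,.10],np.radians(81.7))
E
```

```text
[ 0.4479 -0.3077  0.046 ] [[ 0.4053 -0.3238  0.046 ]
 [ 0.4112 -0.2805  0.046 ]
 [ 0.4845 -0.335   0.046 ]
 [ 0.4907 -0.2913  0.046 ]]
[[ 0.4431 -0.1894  0.022 ]
 [ 0.5738 -0.1701  0.022 ]] 0.13206474874811794
[ 0.448  -0.3061  0.076 ]
9.62 [ 0.4812 -0.3028  0.1733] F [ 0.5197 -0.2822  0.0582] M [ 0.0285 -0.0081  0.019 ] op 0.004
[-0.0329  0.0732 -0.0092] [0.     0.0006 0.0006]
```

```bash
python3 -m handwheel '[[[-0.0325,0.03,-0.009,0,0,0],[-0.0325,0.06,-0.009,0,0,0],[-0.0325,0.073,-0.009,0,0,0],[-0.0325,0.085,-0.009,0,0,0],[-0.0325,0.095,-0.009,0,0,0],[-0.0325,0.105,-0.009,0,0,0],[-0.0325,0.113,-0.009,0,0,0],[-0.0325,0.119,-0.009,0,0,0],[-0.0325,0.121,-0.009,0,0,0],[-0.0325,0.121,-0.009,0,0,0],[-0.0325,0.121,-0.009,0,0,0]]]' 0.1 20
python3 -c "
from h import *
show([.4478,-.3072,.051],np.radians(81.7))"
```

```text
clock: 10.53
tool_pos: [0.4466, -0.3072, 0.0526]
eef_rot: [0.705, -0.051, 0.051, -0.705]
contact_force: [-1.3, -0.3, -0.7]
opening: 0.552
10.53 [ 0.4466 -0.3072  0.0526] F [-1.3018 -0.2811 -0.6608] M [-0.0095  0.0087  0.0223] op 0.552
[0.0012 0.0016 0.0001] [0.0001 0.0003 0.0002]
```

```bash
python3 -m handwheel '[[[0.001,0.0018,0,0,0,0],[0.001,0.0018,0,0,0,0],[0.001,0.0018,0,0,0,0]]]' | egrep 'pos|force'
python3 -m handwheel '[[[0,0,0,0,0,0],[0,0,0,0,0,0],[0,0,0,0,0,0],[0,0,0,0,0,0],[0,0,0,0,0,0],[0,0,0,0,0,0],[0,0,0,0,0,0],[0,0,0,0,0,0],[0,0,0,0,0,0]]]' -1 30
```

```text
tool_pos: [0.4476, -0.3072, 0.0509]
contact_force: [0.6, -0.2, -0.4]
clock: 11.53
tool_pos: [0.4471, -0.3073, 0.0504]
eef_rot: [0.705, -0.051, 0.051, -0.705]
contact_force: [0.5, -0.3, -1.2]
opening: 0.132
```

```bash
python3 -m handwheel '[[[0,-0.003,0,0,0,0],[0,-0.007,0,0,0,0],[0,-0.012,0,0,0,0],[0,-0.02,0,0,0,0],[0,-0.03,0,0,0,0],[0,-0.045,0,0,0,0],[0,-0.06,0,0,0,0],[0,-0.08,0,0,0,0],[0,-0.1,0,0,0,0],[0,-0.115,0,0,0,0],[0,-0.115,0,0,0,0],[0,-0.115,0,0,0,0]]]'
python3 - <<'E'
from h import *
import pickle
show()
# tray outline on rim from w1 by edge-of-wall intersection: white floor blob
for nm,c,img,roi in(("top",get_calibration("top"),cv2.imread("pics/top0.png"),(195,155,245,230)),("w1",pickle.load(open("w1.pkl","rb")),cv2.imread("pics/w1.png"),(335,100,425,220))):
    x0,y0,x1,y1=roi;p=img[y0:y1,x0:x1].astype(int)
    blue=(p[:,:,0]-p[:,:,2]>3)
    n,l,st,ce=cv2.connectedComponentsWithStats(blue.astype(np.uint8)); i=1+np.argmax(st[1:,4])
    m=(l==i).astype(np.uint8); ys,xs=np.nonzero(m)
    for z in(.005,.022):
        P=at(c,np.c_[xs+x0,ys+y0],z)[:,:2].astype(np.float32)
        print(nm,z,cv2.minAreaRect(P*1000),st[i])
E
```

```text
clock: 12.53
tool_pos: [0.4477, -0.3073, 0.1667]
eef_rot: [0.706, -0.05, 0.052, -0.705]
contact_force: [-0.1, -0.1, -3.7]
opening: 0.135
12.53 [ 0.4477 -0.3073  0.1667] F [-0.0869 -0.0681 -3.7046] M [ 0.0666  0.0526 -0.0273] op 0.135
top 0.005 ((509.91552734375, -132.46546936035156), (131.22557067871094, 86.51422882080078), 6.389909267425537) [   4   11   38   55 1737]
top 0.022 ((507.7600402832031, -134.50125122070312), (128.81007385253906, 84.9217300415039), 6.389966011047363) [   4   11   38   55 1737]
w1 0.005 ((508.03216552734375, -126.99877166748047), (129.94277954101562, 88.11683654785156), 6.448173522949219) [  12    7   66  105 4076]
w1 0.022 ((503.7825927734375, -134.20217895507812), (124.40155792236328, 84.35921478271484), 6.448158264160156) [  12    7   66  105 4076]
```

```bash
python3 -c "
from h import *
show([.5056,-.1355,.14],np.radians(96.4))"
```

```text
12.53 [ 0.4477 -0.3073  0.1667] F [-0.0869 -0.0681 -3.7046] M [ 0.0666  0.0526 -0.0273] op 0.135
[0.0325 0.0266 0.1784] [ 0.0003 -0.0814  0.0007]
```

```bash
python3 -m handwheel '[[[0.003,0,0.015,0,-0.01,0],[0.008,0,0.045,0,-0.02,0],[0.014,0,0.075,0,-0.035,0],[0.02,0.005,0.105,0,-0.05,0],[0.025,0.01,0.135,0,-0.065,0],[0.03,0.02,0.16,0,-0.08,0],[0.0325,0.026,0.174,0,-0.0815,0],[0.0325,0.026,0.178,0,-0.0815,0],[0.0325,0.026,0.178,0,-0.0815,0],[0.0325,0.026,0.178,0,-0.0815,0],[0.0325,0.026,0.178,0,-0.0815,0]]]'
python3 - <<'E'
from h import *
import pickle
show([.5056,-.1355,.08],np.radians(96.4))
pickle.dump(get_calibration("wrist"),open("w3.pkl","wb"))
p=snapshot("wrist")[:,:,::-1];q=snapshot("top")[:,:,::-1];cv2.imwrite("pics/w3.png",p)
a=cv2.resize(p[40:280,140:380],(480,480),interpolation=cv2.INTER_CUBIC);b=cv2.resize(q[140:300,180:280],(300,480),interpolation=cv2.INTER_CUBIC)
cv2.imwrite("pics/v10.png",np.hstack([a,b]))
E
```

```text
clock: 13.45
tool_pos: [0.5044, -0.1373, 0.1397]
eef_rot: [0.706, 0.039, -0.039, -0.706]
contact_force: [0.6, -0.9, -2.0]
opening: 0.132
13.45 [ 0.5044 -0.1373  0.1397] F [ 0.6359 -0.8709 -2.0408] M [ 0.0288  0.0005 -0.0328] op 0.132
[0.0014 0.0597 0.0017] [ 0.0003 -0.0006 -0.0002]
```

View pics/v10.png

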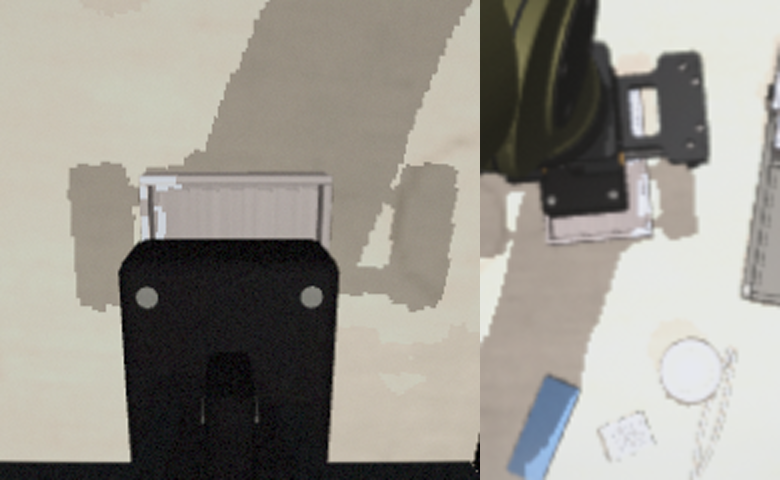

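The wrist view shows the tray's near rim at (141–332, 175) and the pack's near screws at (147,297), (312,297), with no tilt visible. The pot and dock are undisturbed in the top view.

```bash
python3 - <<'E'
from h import *
import pickle
c=pickle.load(open("w3.pkl","rb"));f=lambda p:np.array(p)/2+[140,40]-.25
t=at(c,f([(141,174),(332,175)]),.022);s=at(c,f([(147,297),(312,297)]),.1353)
h=lambda v:np.degrees(np.arctan2(v[1],v[0]))
print(t,np.linalg.norm(t[1]-t[0]),h(t[1]-t[0])-90,s,np.linalg.norm(s[1]-s[0]),h(s[1]-s[0])-90)
for y in (6.4,):
    u=np.array([np.cos(np.radians(y)),np.sin(np.radians(y))]);print("tray centre",t.mean(0)[:2]+.065*u,"pack centre",s.mean(0)[:2]+.040*u)
show()
E
```

```text
[[ 0.4462 -0.182   0.022 ]
 [ 0.4374 -0.0984  0.022 ]] 0.08411357072091097 6.053597840745283 [[ 0.468  -0.1626  0.1353]
 [ 0.4632 -0.1187  0.1353]] 0.044086213108264084 6.335174782998251
tray centre [ 0.5064 -0.1329] pack centre [ 0.5054 -0.1362]
13.55 [ 0.5046 -0.1373  0.1399] F [-0.6494  0.4523 -2.4549] M [0.0441 0.0268 0.0276] op 0.13
```

```bash
python3 -m handwheel '[[[0.0015,0.01,0.0028,0,0,0],[0.0015,0.03,0.0028,0,0,0],[0.0015,0.05,0.0028,0,0,0],[0.0015,0.065,0.0028,0,0,0],[0.0015,0.072,0.0028,0,0,0],[0.0015,0.077,0.0028,0,0,0],[0.0015,0.077,0.0028,0,0,0],[0.0015,0.077,0.0028,0,0,0],[0.0015,0.077,0.0028,0,0,0]]]'
python3 - <<'E'
from h import *
import pickle
show([.5058,-.1345,.046],np.radians(96.4))
pickle.dump(get_calibration("wrist"),open("w4.pkl","wb"))
p=snapshot("wrist")[:,:,::-1]
cv2.imwrite("pics/v11.png",cv2.resize(p[60:280,160:340],None,fx=2.6,fy=2.6,interpolation=cv2.INTER_CUBIC))
E
```

```text
clock: 14.3
tool_pos: [0.5068, -0.1329, 0.0633]
eef_rot: [0.706, 0.04, -0.039, -0.706]
contact_force: [0.3, -1.1, -2.9]
opening: 0.137
14.3 [ 0.5068 -0.1329  0.0633] F [ 0.2561 -1.1096 -2.9045] M [-0.005   0.0161  0.0186] op 0.137
[-0.0012  0.0173 -0.0015] [0.0001 0.     0.0005]
```

View pics/v11.png

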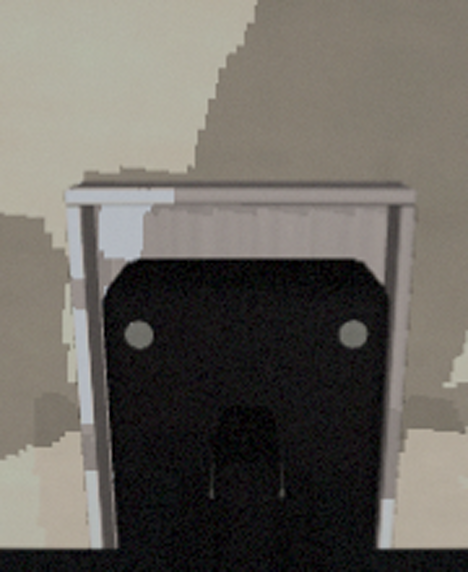

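The rim corners are at (66,195), (414,193) and the pack screws at (139,335), (353,335), with the pack just above the rim and nearly centred. I'll compute the residual.

```bash
python3 - <<'E'
from h import *
import pickle
c=pickle.load(open("w4.pkl","rb"));f=lambda p:np.array(p)/2.6+[160,60]-.3
t=at(c,f([(66,190),(414,190)]),.022);s=at(c,f([(139,335),(353,335)]),.0589)
h=lambda v:np.degrees(np.arctan2(v[1],v[0]))
u=np.array([np.cos(np.radians(6.4)),np.sin(np.radians(6.4))]);v=np.array([-u[1],u[0]])
d=t.mean(0)[:2]+.065*u-s.mean(0)[:2]-.04*u
print(t,np.linalg.norm(t[1]-t[0]),h(t[1]-t[0])-90,h(s[1]-s[0])-90,"tray-pack",d@u,d@v)
show()
E
```

```text
[[ 0.4473 -0.1826  0.022 ]
 [ 0.4379 -0.0989  0.022 ]] 0.084223136765563 6.433638006915018 6.445468108498346 tray-pack -0.0008413711336782047 -0.001484468726307249
14.35 [ 0.5068 -0.1329  0.0633] F [-0.0029  0.2711 -2.4093] M [ 0.0612  0.0379 -0.0066] op 0.13
```

```bash
python3 -m handwheel '[[[-0.001,0,-0.0015,0,0,0],[-0.001,0.004,-0.0015,0,0,0],[-0.001,0.008,-0.0015,0,0,0],[-0.001,0.012,-0.0015,0,0,0],[-0.001,0.015,-0.0015,0,0,0],[-0.001,0.015,-0.0015,0,0,0],[-0.001,0.015,-0.0015,0,0,0],[-0.001,0.015,-0.0015,0,0,0]]]'|egrep 'pos|force'
for i in 1; do python3 -m handwheel '[[[0,0.001,0,0,0,0],[0,0.001,0,0,0,0],[0,0.001,0,0,0,0]]]'|egrep 'pos|force'; done
```

```text
tool_pos: [0.5054, -0.1343, 0.0475]
contact_force: [0.4, 0.5, -2.3]
tool_pos: [0.5055, -0.1343, 0.0466]
contact_force: [-0.1, -0.5, -2.4]
```

```bash
python3 -m handwheel '[[[0,0.001,0,0,0,0],[0,0.001,0,0,0,0],[0,0.001,0,0,0,0]]]'|egrep 'pos|force'
```

```text
tool_pos: [0.5053, -0.1343, 0.0455]
contact_force: [0.8, -0.1, -3.1]
```

```bash
python3 -m handwheel '[[[0,0.0008,0,0,0,0],[0,0.0008,0,0,0,0],[0,0.0008,0,0,0,0]]]'|egrep 'pos|force'
```

```text
tool_pos: [0.5053, -0.1343, 0.0447]
contact_force: [-0.5, -0.5, -3.2]
```

```bash
python3 -m handwheel '[[[0,0.0008,0,0,0,0],[0,0.0008,0,0,0,0],[0,0.0008,0,0,0,0]]]'|egrep 'pos|force'
```

```text
tool_pos: [0.5054, -0.1344, 0.0443]
contact_force: [-0.0, -0.0, 4.0]
```

```bash
python3 -m handwheel '[[[0,-0.0004,0,0,0,0],[0,-0.0004,0,0,0,0],[0,-0.0004,0,0,0,0],[0,-0.0004,0,0,0,0],[0,-0.0004,0,0,0,0],[0,-0.0004,0,0,0,0]]]' -0.2|egrep 'pos|force|open'
python3 -m handwheel '[[[0,-0.005,0,0,0,0],[0,-0.015,0,0,0,0],[0,-0.03,0,0,0,0],[0,-0.06,0,0,0,0],[0,-0.1,0,0,0,0],[0,-0.14,0,0,0,0],[-0.02,-0.18,-0.02,0,0,0],[-0.05,-0.2,-0.05,0,0,0],[-0.08,-0.2,-0.08,0,0,0],[-0.08,-0.2,-0.08,0,0,0],[-0.08,-0.2,-0.08,0,0,0],[-0.08,-0.2,-0.08,0,0,0]]]'
python3 - <<'E'
from h import *
p=snapshot("wrist")[:,:,::-1];q=snapshot("scene")[:,:,::-1]
for t in("tray","pack_grip","catch","dock"):print(t,[(np.round(b["bbox"]),round(b["confidence"],2)) for b in boxes_of(t,"scene")[:2]])
a=cv2.resize(p,(400,300),interpolation=cv2.INTER_AREA);a=cv2.resize(p[0:300,120:420],(400,400));b=cv2.resize(q[130:330,160:360],(400,400),interpolation=cv2.INTER_CUBIC)
cv2.imwrite("pics/v12.png",np.hstack([a,b]));show()
E
```

```text
tool_pos: [0.5054, -0.1343, 0.0443]
contact_force: [0.2, -0.2, -0.2]
opening: 0.4
clock: 17.52
tool_pos: [0.4347, -0.2228, 0.245]
eef_rot: [-0.706, -0.039, 0.039, 0.706]
contact_force: [0.6, -0.1, -0.4]
opening: 0.403
tray [(array([182., 172., 236., 212.]), 0.96)]
pack_grip [(array([189., 160., 228., 203.]), 0.73)]
catch [(array([276., 176., 305., 200.]), 0.92)]
dock [(array([229., 192., 315., 252.]), 0.65)]
17.82 [ 0.4355 -0.2215  0.244 ] F [-0.8769 -0.1352 -0.0786] M [ 0.0461  0.0019 -0.0216] op 0.401
```

View pics/v12.png

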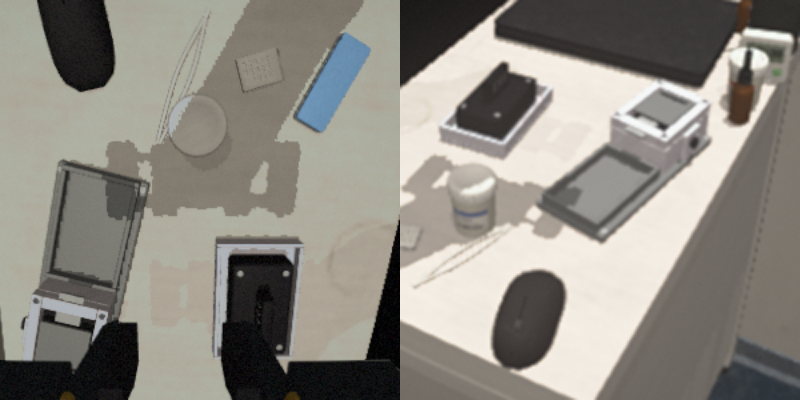

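The pack stands flat inside the tray, with play all round. The dock is empty, the catch is open (dark gap in front of the thumb piece), and the mouse, pots and dropper are in place.

```bash
python3 -c "
from plant import job,r
print(job.finish_job(),r.get_state()['clock'])"
```

```text
the job is handed in; nothing more can be done
the job is handed in; nothing more can be done
```

The battery pack is out of the dock and standing upright and flat in the tray, and the catch was left open. I handed the job in at about 17.8 s of the 54 s allowed.

- **Catch:** I found the block top by touch at about 57.5 mm above the table and pressed the thumb piece down about 4 mm with 5–6 N. It then moved about 12 mm to its end stop, mostly carried by friction under the fingertip rather than by a clear push on the ridge. The highest sideways force was about 3.5 N. A picture after release showed the tongue clear and the catch still open.
- **Pack:** I gripped the rib, lifted straight out and lowered it into the tray. The floor contact was about 7 N, and the gripper read about 0 N after it opened.
- **Last checks:** The final wrist and scene pictures showed the pack inside the tray walls with play all round. The dock was empty, the catch open, and the robot clear of everything. The mouse, pots and dropper were where they had been.
- **Disagreements:** Estimates of the tray's position differed by 2–4 mm between cameras, which I settled with a close wrist picture just above the rim. The box finder never reported the dropper in the first pictures, so I only checked it by eye.

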